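Press a spent filter cartridge out of a sampler barrel with the ejector rod

ROBOT

A 6-joint arm with a two-finger parallel gripper is mounted at the origin on the work surface. World frame = base frame: x ahead of the robot, y to its left, z up, the work surface at z = 0. Lengths are in m, angles in rad, forces in N, time in s.
With the tool pointing down it reaches from about 0.25 to 0.775 m from the base axis. Payload 4 kg.
Tool frame: the origin (TCP) lies at the centre of the arm's flange, where the gripper is bolted on; the fingertips stand ahead of it and the grasp point (between the pads) lies 180 mm ahead of it (robot.tcp_to_tips is the z of the fingertips in the tool frame, in m); z points along the fingers, y is the direction in which the jaws open and shut (so a half turn about z gives the same grasp; the last joint's range is limited). The gripper opens to 94 mm and grips with 3 to 60 N. Pads are 16 mm wide; open, the fingers measure 119 mm over their backs; the gripper's body (75 mm by 177 mm) begins 78 mm behind the grasp point.
Start: joints at [-1.367, 0.087, 1.371, -0, 1.684, -0.103], TCP at [0.166, -0.524, 0.405] pointing down, gripper open.
Joint ranges: [-3.1, 3.1], [-0.76, 2.03], [0.27, 2.55], [-1.08, 4.22], [0.17, 2.65], [-2.57, 2.57]. Speed limits (rad/s): [2.79, 2.79, 3.14, 3.14, 3.14, 3.14].

INTERFACE

Orientations are given as [roll, pitch, yaw] about the fixed x, y, z axes, in that order (R = Rz(yaw) Ry(pitch) Rx(roll)).
In Python, from bench import robot gives the robot as it stands.
- The arm moves only by the tool move_arm, never from a script. Its argument "increments" is a list that holds one entry, the list of rows, each a list of 7 numbers: the opening, from 0 (shut) to 1 (fully open), then the shift along the tool's x, y, z as a fraction of full scale, then the turn, a rotation vector about the tool's x, y, z as a fraction of full scale. In form: [[[jaw, dx, dy, dz, rx, ry, rz], ...]]. A call has 1 to 8 rows; each row is the pose to reach, as a shift and turn from the pose commanded when the call began, along the tool's axes at that moment; what a row does not reach only later rows make up. Full scale, the value 1, is 0.1 m for a shift and pi/2 rad for a turn. A row lasts 1/12 s, in which the tool goes at most 41.7 mm and 7.16 degrees, less where a joint would pass 70% of its speed; a pose out of reach is approached as far as the arm can. A call with a number of a shift or a turn outside -1 to 1 is refused whole. A call with a gripper value outside its range is refused whole. The fingers move at their own pace and stop on an object; the grip force is fixed at half the most. Time passes only in rows, so rows that repeat a pose let the fingers close. It gives the time, the measured TCP pose, the force and the opening at its end, in the units of the state.
- robot.get_obs(): the state, without advancing time (a new reading comes with each control period).
- robot.snapshot(name): name is "side" or "top"; returns (picture, depth): 384x512x3 uint8, red, green, blue; 384x512 float32, m along the optical axis (not along the pixel's ray), 0 where there is no reading.
- robot.camera_params(name): a dict with "mtx" (3x3 intrinsics, pixels), "k1" (the pictures are not rectified: a ray, as slopes to the right and down, at radius r is drawn at 1 + k1 r^2 times it, then the intrinsics apply), "R" (3x3) and "t" (3): a world point X has camera coordinates R X + t. Camera axes: x right, y down, z forward; pixel columns grow to the right and rows downward; lengths in m; the calibration is good to about 2 mm. A picture is of the moment at which its call begins. camera_params takes no time and is no camera call.
- robot.close_job(): hands the job in, once; it reports no verdict.
The state is a dict: "time": time; "joint_positions": joint angles; "qvel": joint speeds; "joint_torque": joint torques, N m; "tool_pos": TCP position; "ee_rot": TCP orientation; "wrist_force": force on the tool from outside, world axes, zero at the start; "wrist_torque": the same for the moment, N m; "width": finger opening in m.
Only numpy, scipy, OpenCV 4.12 (cv2) and the standard library are available. Lean on these libraries where they do the work, as an engineer would, in place of code of your own. Each camera call takes 0.05 s, during which the arm holds its last target.

TASK

Take the thin steel ejector rod (red tail) from the rack, feed its bare nose partway into the sampler barrel's bore through the brass funnel, let go, take it again further back and push until the orange cartridge inside is home against the rubber stop. Press it there with a steady, gentle push of about 13 newtons for one second, never hard (20 newtons is too much, against the cartridge or the barrel), then let go and leave the rod lying in the bore. Leave the thick brass rod and the other things where they are.

Things in the scene. Friction and masses are not known exactly. Their poses are not given: they have to be found in the camera images.
- rod_mid (a point): Centre and balance point of the ejector rod: round steel, 10 mm diameter, 240 mm long, rounded ends, about 140 g. x axis runs along the rod towards the bare nose; the last 50 mm at the other end (tail) are red. Starts lying level in one of the rack's two V slots, axis 47 mm above the table. Held far from its middle in free air it droops in the jaws.
- rod_nose (a point): Tip of the ejector rod's nose, 120 mm from its centre along its x axis.
- rack: Fixed grey rack, base plate 200 x 130 x 10 mm, origin on the table below its centre. Two V slots for rods run along its x axis, 40 mm either side of its centre line; their supports stand 85 mm either side of its centre, so the middle of each rod is free to grip.
- bore_mouth (a point): Centre of the bore's mouth in the fixed aluminium barrel, 70 mm above the table. x points level into the bore (push direction), z up. The bore is 12 mm across, straight through the 170 mm long barrel (50 mm square, top 95 mm above the table). A brass funnel stands 6 mm out from the mouth, opening to 24 mm. A rod let go partway in is held by the bore, its tail sagging a few mm.
- cartridge (a joint): Travel (m) along the bore of the orange cartridge inside it (11 mm diameter, 45 mm long). Starts between 0 and 0.012, slides with about 4 N of friction, stays where left, stops at 0.030 on the rubber stop. Its near end is a springy cap that gives 1 mm per 3 N, up to 7 mm, and springs back. The stop is adjustable: when the cartridge meets it the nose is 144 to 158 mm deep from the mouth, found only by feel.
- barrel: The fixed barrel on its blue foot (190 x 90 mm); origin on the table below the bore's mouth, x axis along the bore.
- thick_mid (a point): Centre of the thick brass rod (14 mm diameter, 240 mm long, black tail), which lies in the other V slot of the rack, 80 mm beside the ejector rod, its axis 50 mm above the table; it does not fit the bore.
- multimeter: Loose yellow multimeter, 150 x 75 x 35 mm; origin at the centre of its underside.
- flux_bottle: Loose amber bottle, 44 mm diameter, 85 mm high; origin at the centre of its underside.
- solder_spool: Loose solder spool, 56 mm diameter, 42 mm high; origin at the centre of its underside.
- screwdriver: Loose blue screwdriver lying on the table; leave it alone.

How it is judged:
By the outcome, as a careful person would: the job done as asked, in the order asked, and still so for the second after the job is handed in, with the robot touching nothing.
It also fails if it takes over 72 s, if anything falls off the work surface, if the arm or the gripper's body presses on something with over 40 N, if the wrist force passes 120 N, or if a joint passes its speed limit or range.

## Working session

There is one attempt and no reset: what is moved stays moved. The work goes in short steps, Python scripts to look and compute and a tool call to move; the robot and the scene stay as the last step left them, time stands still between calls to the robot, and variables do not carry over. Pictures are saved under pics/ and viewed, and the job is handed in when it is done.

Besides the shell and the picture viewer there is one more tool, called after "Request:" by a JSON object that holds its "name" and its "arguments". move_arm: Moves the arm, as the interface text tells. Its arguments: {"type":"object","properties":{"increments":{"type":"array","items":{"type":"array","items":{"type":"array","items":{"type":"number","minimum":-1,"maximum":1}}}}},"required":["increments"]}

```bash
ls; mkdir -p pics; python3 - <<'E'
from bench import robot
import cv2,numpy as np
o=robot.get_obs()
print(o, robot.tcp_to_tips)
for n in("side","top"):
    p,d=robot.snapshot(n); cv2.imwrite(f"pics/{n}0.png",p[:,:,::-1]); np.save(f"{n}0.npy",d)
    cv2.imwrite(f"pics/{n}0.png",p[:,:,::-1])
    print(n,robot.camera_params(n))
E
```

```text
pics
{'time': 0.0, 'joint_positions': array([-1.36711092e+00,  8.79600772e-02,  1.37224493e+00, -1.62169001e-06,
        1.68357579e+00, -1.03075619e-01]), 'qvel': array([ 0.00129098,  0.00175737, -0.00169672,  0.00052144, -0.00248642,
        0.00119125]), 'joint_torque': array([-7.57675070e-05, -3.40178275e+01, -3.02432942e+01,  7.18917092e-02,
        3.28360533e-02, -1.62543643e-04]), 'tool_pos': array([ 0.16607124, -0.52421625,  0.40350565]), 'ee_rot': array([-3.13941596e+00, -2.23541494e-04,  3.06760600e-01]), 'wrist_force': array([-0.01634149, -0.16214374, -0.29462054]), 'wrist_torque': array([0.05846102, 0.00104915, 0.02482103]), 'width': 0.09384237072974719} 0.1992
side {'mtx': array([[479.21000021,   0.        , 255.5215492 ],
       [  0.        , 479.21000021, 191.74050729],
       [  0.        ,   0.        ,   1.        ]]), 'k1': 0.05743522902643648, 'R': array([[-0.96492458, -0.26244508,  0.00656839],
       [-0.18274555,  0.65351207, -0.73452437],
       [ 0.18847978, -0.70996096, -0.67855052]]), 't': array([0.57061354, 0.10935172, 1.09162822])}
top {'mtx': array([[477.75423542,   0.        , 255.77202001],
       [  0.        , 477.75423542, 193.73292546],
       [  0.        ,   0.        ,   1.        ]]), 'k1': -0.1881529177707633, 'R': array([[-1.98750622e-02, -9.99801022e-01, -1.70264360e-03],
       [-9.96179939e-01,  1.99478583e-02, -8.50153603e-02],
       [ 8.50324082e-02,  6.45382210e-06, -9.96378186e-01]]), 't': array([0.10894707, 0.55590221, 1.23197052])}
```

View pics/side0.png

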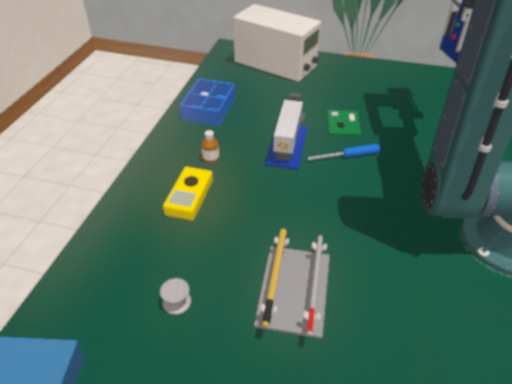

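View pics/top0.png

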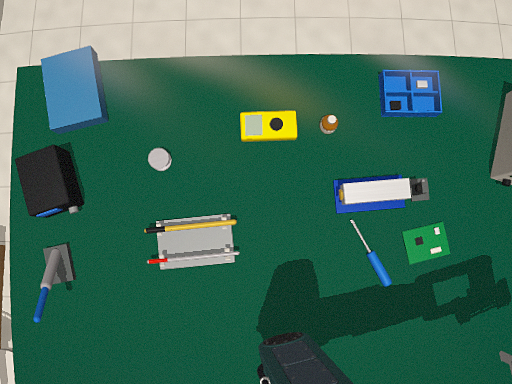

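The side view shows the rod with its red tail at (310,320) and nose at (320,240). The barrel mouth, with the brass funnel, is near (284,147). In the top view the rod runs (150,262)→(238,253), and the barrel mouth is near (338,195) with the bore pointing right. I'll enlarge both areas.

```bash
cat > h.py <<'E'
import numpy as np,cv2
from scipy.optimize import brentq
from bench import robot
def ray(n,u,v):
    c=robot.camera_params(n);K=c["mtx"];a=np.array([(u-K[0,2])/K[0,0],(v-K[1,2])/K[1,1]])
    rd=np.hypot(*a); r=brentq(lambda r:r*(1+c["k1"]*r*r)-rd,0,1.2)
    s=a*(r/rd if rd>0 else 1); R=c["R"];t=c["t"]
    return -R.T@t, R.T@np.array([s[0],s[1],1])
def atz(n,u,v,z):
    o,d=ray(n,u,v); return o+d*(z-o[2])/d[2]
def tri(us,ut):
    o1,d1=ray("side",*us);o2,d2=ray("top",*ut)
    A=np.stack([d1,-d2],1);x=np.linalg.lstsq(A,o2-o1,rcond=None)[0]
    p,q=o1+d1*x[0],o2+d2*x[1]; return (p+q)/2,np.linalg.norm(p-q)
def proj(n,X):
    c=robot.camera_params(n);p=c["R"]@np.asarray(X)+c["t"];s=p[:2]/p[2];s=s*(1+c["k1"]*(s@s));K=c["mtx"]
    return s*K[0,0]+K[:2,2]
def crop(src,dst,x0,y0,w,h,f):
    im=cv2.imread(src)[y0:y0+h,x0:x0+w]; im=cv2.resize(im,None,fx=f,fy=f,interpolation=cv2.INTER_CUBIC)
    for i in range(0,w,10):
        cv2.putText(im,str(x0+i) if i%20==0 else "|",(i*f,10),0,.35,(255,255,255),1)
    for i in range(0,h,10):
        cv2.putText(im,str(y0+i)+"-",(0,i*f+4),0,.35,(255,255,255),1)
    cv2.imwrite(dst,im)
E
python3 -c "
from h import *
crop('pics/top0.png','pics/t_rack.png',140,205,110,75,7)
crop('pics/top0.png','pics/t_bar.png',325,165,110,60,7)
crop('pics/side0.png','pics/s_rack.png',250,220,90,120,5)
crop('pics/side0.png','pics/s_bar.png',255,85,70,90,6)
"
```

```text
(no output)
```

View pics/t_rack.png

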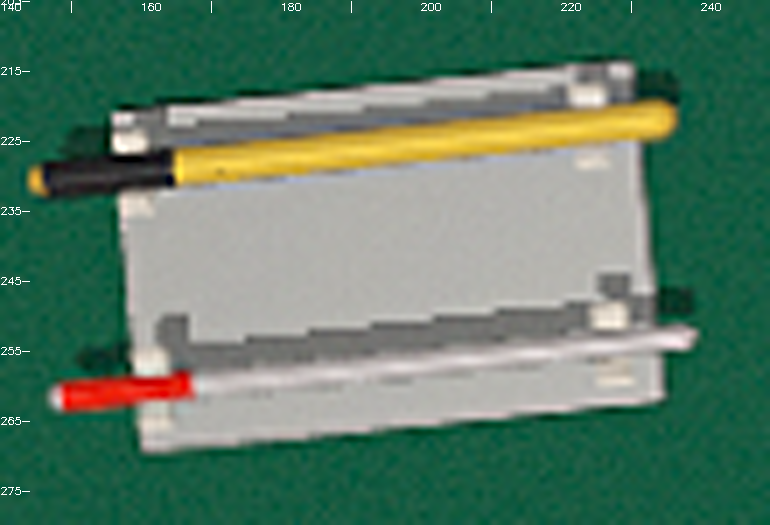

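View pics/t_bar.png

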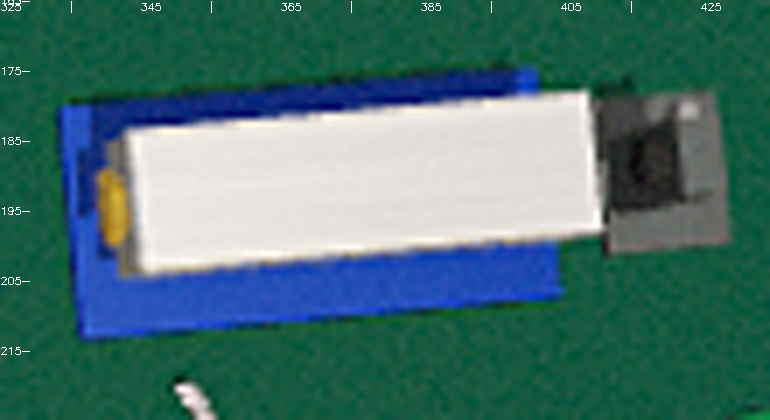

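View pics/s_rack.png

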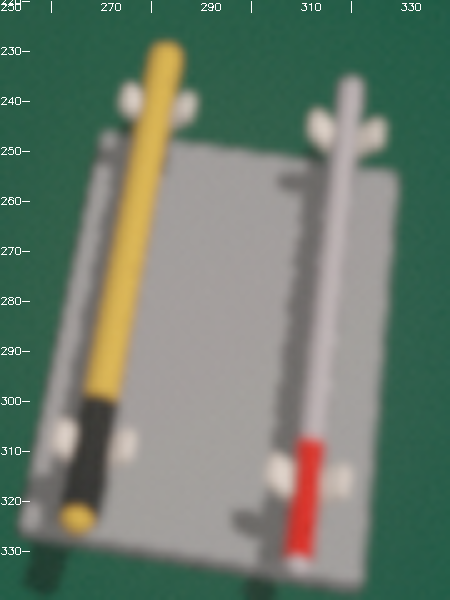

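View pics/s_bar.png

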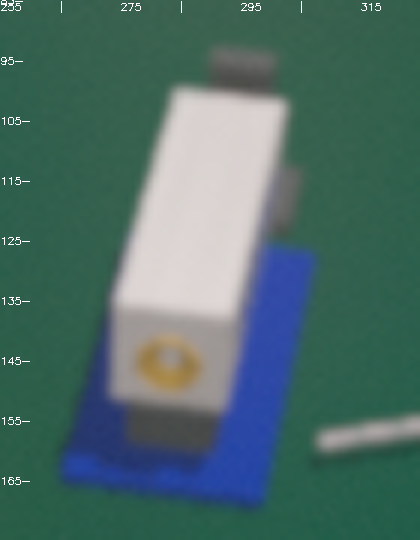

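```bash
python3 -c "
from h import *
np.set_printoptions(precision=4,suppress=True)
def line(n,a,b,z):
    A,B=atz(n,*a,z),atz(n,*b,z);print(n,A,B,'mid',(A+B)/2,'yaw',np.arctan2(*(B-A)[1::-1]),'len',np.linalg.norm(B-A))
line('top',(147.1,261.9),(239.6,253),.047)
line('side',(309.6,333),(320,235),.047)
for z in (.095,):
  for n,c in (('top',[(342.9,183.6),(345.4,203.9),(409,178.1),(411.3,198.4)]),('side',[(273.8,135.5),(294.2,138),(283.8,99.7),(303,101.3)])):
    P=[atz(n,*q,z) for q in c];
    fm=(P[0]+P[1])/2;bm=(P[2]+P[3])/2
    print(n,P,'front',fm,'back',bm,'yaw',np.arctan2(*(bm-fm)[1::-1]),np.linalg.norm(bm-fm),np.linalg.norm(P[0]-P[1]))
print(atz('side',283.2,145.5,.07), tri((283.2,145.5),(341,194.4)))
import numpy as np
d=np.load('top0.npy');print(d[190,380],d[257,200:205])
"
```

```text
top [0.3848 0.3822 0.047 ] [0.4045 0.1423 0.047 ] mid [0.3947 0.2623 0.047 ] yaw -1.4886734315309111 len 0.24078031953018764
side [0.3878 0.3808 0.047 ] [0.4087 0.1426 0.047 ] mid [0.3983 0.2617 0.047 ] yaw -1.4832591966459043 len 0.2390911825430947
top [array([ 0.5729, -0.1203,  0.095 ]), array([ 0.522 , -0.1248,  0.095 ]), array([ 0.5839, -0.2915,  0.095 ]), array([ 0.5322, -0.295 ,  0.095 ])] front [ 0.5475 -0.1226  0.095 ] back [ 0.558  -0.2932  0.095 ] yaw -1.508993433755421 0.17100055221821417 0.051120639651364715
side [array([ 0.576 , -0.1183,  0.095 ]), array([ 0.5238, -0.1219,  0.095 ]), array([ 0.5889, -0.29  ,  0.095 ]), array([ 0.5355, -0.2963,  0.095 ])] front [ 0.5499 -0.1201  0.095 ] back [ 0.5622 -0.2932  0.095 ] yaw -1.50003948454721 0.1734840085854631 0.05228544789016961
[ 0.5499 -0.1164  0.07  ] (array([ 0.5493, -0.1193,  0.0679]), np.float64(0.0022922628435276655))
1.1826774 [1.2139 1.2146 1.2164 1.2145 1.2173]
```

Request:
{"name": "move_arm", "arguments": {"increments": [[[0.6,0.25,-0.35,0,0,0,-0.08],[0.6,0.5,-0.7,0,0,0,-0.16],[0.6,0.67,-1,0,0,0,-0.24],[0.6,0.67,-1,0,0,0,-0.32],[0.6,0.67,-1,0,0,0,-0.4],[0.6,0.67,-1,0,0,0,-0.48],[0.6,0.67,-1,0,0,0,-0.56],[0.6,0.67,-1,0,0,0,-0.64]]]}}

```text
time: 0.77
tool_pos: [0.1998, -0.4084, 0.4042]
ee_rot: [-3.141, -0.001, 1.313]
wrist_force: [0.3, 1.2, 0.0]
width: 0.0561
```

```bash
cat >> h.py <<'E'
from scipy.spatial.transform import Rotation as Ro
def go(target,yaw,pitch=0):
    o=robot.get_obs();R=Ro.from_euler('xyz',o["ee_rot"])
    Rt=Ro.from_euler('xyz',[np.pi,pitch,yaw])
    d=R.inv().apply(np.asarray(target)-o["tool_pos"])/.1
    r=(R.inv()*Rt).as_rotvec()/(np.pi/2)
    print("t",round(o["time"],2),"pos",o["tool_pos"].round(4),"rot",o["ee_rot"].round(4),"F",o["wrist_force"].round(1),"w",round(o["width"],4))
    print("shift",d.round(3),"turn",r.round(3), "world",(np.asarray(target)-o["tool_pos"]).round(4))
E
python3 -c "
from h import *
go([.396,.262,.36],1.656)"
```

```text
t 0.77 pos [ 0.1998 -0.4084  0.4042] rot [-3.1411e+00 -7.0000e-04  1.3132e+00] F [0.3 1.2 0. ] w 0.0561
shift [6.983 0.19  0.447] turn [-0.    -0.    -0.218] world [ 0.1962  0.6704 -0.0442]
```

Request:
{"name": "move_arm", "arguments": {"increments": [[[0.5,0.4,0,0,0,0,-0.07],[0.5,0.8,0,0,0,0,-0.15],[0.5,1,0,0,0,0,-0.218],[0.5,1,0,0,0,0,-0.218]]]}}

```text
time: 1.1
tool_pos: [0.2263, -0.3094, 0.4046]
ee_rot: [3.141, -0.001, 1.655]
wrist_force: [-1.3, 0.6, -0.6]
width: 0.0468
```

```bash
python3 -c "
from h import *
go([.396,.262,.36],1.656)"
```

```text
t 1.1 pos [ 0.2263 -0.3094  0.4046] rot [ 3.1408e+00 -7.0000e-04  1.6552e+00] F [-1.3  0.6 -0.6] w 0.0468
shift [5.55  2.172 0.452] turn [ 0.001 -0.    -0.001] world [ 0.1697  0.5714 -0.0446]
```

Request:
{"name": "move_arm", "arguments": {"increments": [[[0.5,0.35,0.15,0,0,0,0],[0.5,0.7,0.3,0,0,0,0],[0.5,1,0.4,0,0,0,0]]]}}

```text
time: 1.35
tool_pos: [0.2581, -0.2087, 0.4043]
ee_rot: [-3.142, -0.0, 1.645]
wrist_force: [-0.1, 0.4, 0.2]
width: 0.0471
```

Request:
{"name": "move_arm", "arguments": {"increments": [[[0.5,0.35,0.15,0,0,0,0],[0.5,0.7,0.3,0,0,0,0],[0.5,1,0.4,0,0,0,0]]]}}

```text
time: 1.6
tool_pos: [0.2903, -0.1054, 0.4046]
ee_rot: [3.141, 0.0, 1.646]
wrist_force: [0.4, 0.0, 0.2]
width: 0.0473
```

Request:
{"name": "move_arm", "arguments": {"increments": [[[0.5,0.35,0.15,0,0,0,0],[0.5,0.7,0.3,0,0,0,0],[0.5,1,0.4,0,0,0,0]]]}}

```text
time: 1.85
tool_pos: [0.3226, -0.0022, 0.4046]
ee_rot: [3.141, 0.0, 1.647]
wrist_force: [-0.0, -0.3, -0.1]
width: 0.0469
```

Request:
{"name": "move_arm", "arguments": {"increments": [[[0.5,0.35,0.15,0.1,0,0,0],[0.5,0.7,0.3,0.2,0,0,0],[0.5,1,0.4,0.2,0,0,0]]]}}

```text
time: 2.1
tool_pos: [0.3545, 0.1009, 0.3825]
ee_rot: [-3.139, 0.0, 1.648]
wrist_force: [0.2, -0.3, 0.6]
width: 0.0469
```

Request:
{"name": "move_arm", "arguments": {"increments": [[[0.5,0.35,0.15,0.1,0,0,0],[0.5,0.7,0.3,0.2,0,0,0],[0.5,1,0.4,0.2,0,0,0],[0.5,1,0.4,0.2,0,0,0]]]}}

```text
time: 2.43
tool_pos: [0.3873, 0.2055, 0.3628]
ee_rot: [-3.139, -0.001, 1.652]
wrist_force: [0.0, 0.1, 0.7]
width: 0.0467
```

```bash
python3 -c "
from h import *
go([.396,.262,.30],1.656)"
```

```text
t 2.43 pos [0.3873 0.2055 0.3628] rot [-3.1391e+00 -1.1000e-03  1.6523e+00] F [0.  0.1 0.7] w 0.0467
shift [0.555 0.134 0.628] turn [-0.002 -0.001 -0.002] world [ 0.0087  0.0565 -0.0628]
```

Request:
{"name": "move_arm", "arguments": {"increments": [[[0.5,0.3,0.1,0.3,0,0,-0.002],[0.5,0.555,0.134,0.6,0,0,-0.002],[0.5,0.555,0.134,0.63,0,0,-0.002],[0.5,0.555,0.134,0.63,0,0,-0.002]]]}}

```text
time: 2.77
tool_pos: [0.3949, 0.2579, 0.2987]
ee_rot: [-3.136, 0.004, 1.652]
wrist_force: [0.0, -1.1, 0.2]
width: 0.0471
```

```bash
python3 -c "
from h import *
go([.396,.262,.227],1.656)
for n,c in (('side',(240,150,160,120)),('top',(130,180,160,120))):
    p,d=robot.snapshot(n); cv2.imwrite(f'pics/{n}1.png',p[:,:,::-1]); crop(f'pics/{n}1.png',f'pics/{n}1c.png',*c,5)
"
```

```text
t 2.77 pos [0.3949 0.2579 0.2987] rot [-3.1357  0.0035  1.6523] F [ 0.  -1.1  0.2] w 0.0471
shift [0.042 0.018 0.717] turn [-0.004  0.002 -0.002] world [ 0.0011  0.0041 -0.0717]
```

View pics/side1.png

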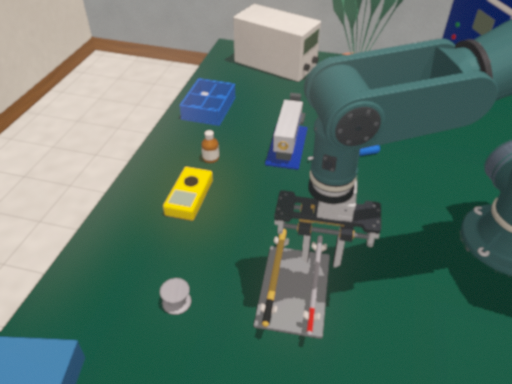

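View pics/top1c.png

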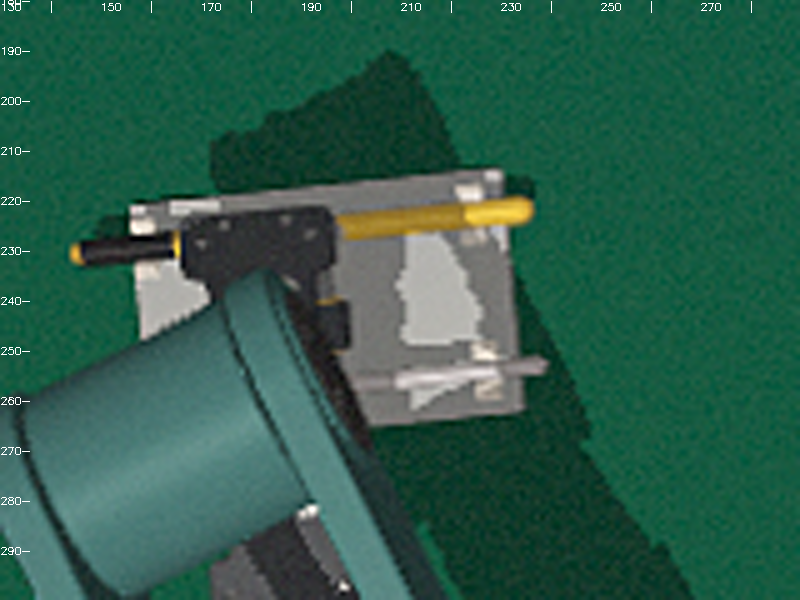

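In the side view the open fingers straddle the steel rod near its middle, around (320,255). The top view shows the gripper clear of the thick rod. I'll descend and grip.

Request:
{"name": "move_arm", "arguments": {"increments": [[[0.5,0.04,0.02,0.25,-0.004,0.002,-0.002],[0.5,0.04,0.02,0.5,-0.004,0.002,-0.002],[0.5,0.04,0.02,0.65,-0.004,0.002,-0.002],[0.5,0.04,0.02,0.71,-0.004,0.002,-0.002],[0.5,0.04,0.02,0.71,-0.004,0.002,-0.002]]]}}

```text
time: 3.28
tool_pos: [0.397, 0.2614, 0.2308]
ee_rot: [3.135, -0.003, 1.654]
wrist_force: [0.3, -0.3, 0.6]
width: 0.0471
```

```bash
python3 -c "
from h import *
go([.396,.262,.227],1.656)
p,d=robot.snapshot('side'); cv2.imwrite('pics/side2.png',p[:,:,::-1]); crop('pics/side2.png','pics/side2c.png',250,190,120,110,5)
"
```

```text
t 3.28 pos [0.397  0.2614 0.2308] rot [ 3.1353e+00 -2.6000e-03  1.6535e+00] F [ 0.3 -0.3  0.6] w 0.0471
shift [ 0.007 -0.01   0.038] turn [ 0.004 -0.002 -0.002] world [-0.001   0.0006 -0.0038]
```

View pics/side2c.png

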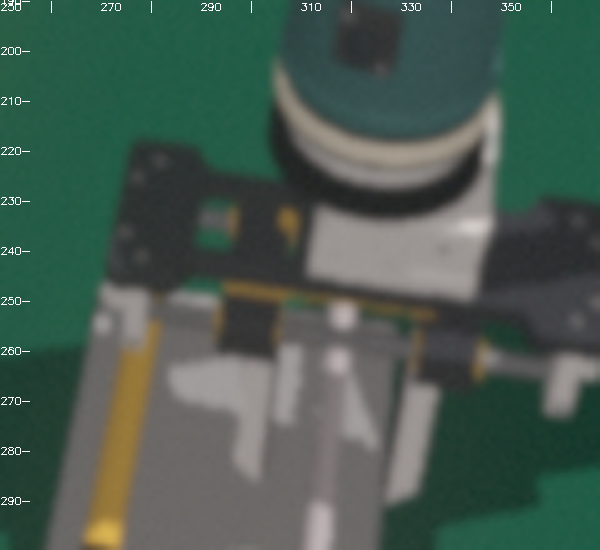

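Request:
{"name": "move_arm", "arguments": {"increments": [[[0.5,0,0,0.03,0,0,0],[0.3,0,0,0.03,0,0,0],[0.2,0,0,0.03,0,0,0],[0.1,0,0,0.03,0,0,0],[0,0,0,0.03,0,0,0],[0,0,0,0.03,0,0,0],[0,0,0,0.03,0,0,0],[0,0,0,0.03,0,0,0]]]}}

```text
time: 4.0
tool_pos: [0.3971, 0.2626, 0.2279]
ee_rot: [3.134, -0.003, 1.656]
wrist_force: [1.8, 0.0, -0.1]
width: 0.0089
```

```bash
python3 -c "
from h import *
go([.397,.262,.227],1.656)"
```

```text
t 4.0 pos [0.3971 0.2626 0.2279] rot [ 3.1337 -0.0033  1.6557] F [ 1.8  0.  -0.1] w 0.0089
shift [-0.006 -0.001  0.009] turn [ 0.005 -0.002 -0.   ] world [-0.0001 -0.0006 -0.0009]
```

Request:
{"name": "move_arm", "arguments": {"increments": [[[0,0,0,-0.05,0,0,0],[0,0,0,-0.2,0,0,0],[0,0,0,-0.4,0,0,0],[0,0,0,-0.6,0,0,0],[0,0,0,-0.75,0,0,0],[0,0,0,-0.75,0,0,0],[0,0,0,-0.75,0,0,0]]]}}

```text
time: 4.58
tool_pos: [0.3963, 0.2622, 0.3031]
ee_rot: [3.134, -0.004, 1.656]
wrist_force: [-0.1, 0.1, -1.9]
width: 0.0089
```

```bash
python3 -c "
from h import *
go([.5488-.18*0,.1,.30],1.64)
for n,c in (('side',(250,150,130,120)),('top',(130,180,160,120))):
    p,d=robot.snapshot(n); cv2.imwrite(f'pics/{n}3.png',p[:,:,::-1]); crop(f'pics/{n}3.png',f'pics/{n}3c.png',*c,5)
"
```

```text
t 4.58 pos [0.3963 0.2622 0.3031] rot [ 3.1342 -0.0036  1.6556] F [-0.1  0.1 -1.9] w 0.0089
shift [-1.746  1.382  0.035] turn [ 0.005 -0.002  0.01 ] world [ 0.1525 -0.1622 -0.0031]
```

View pics/side3.png

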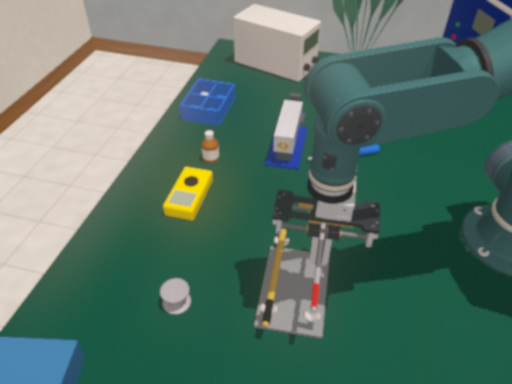

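View pics/top3c.png

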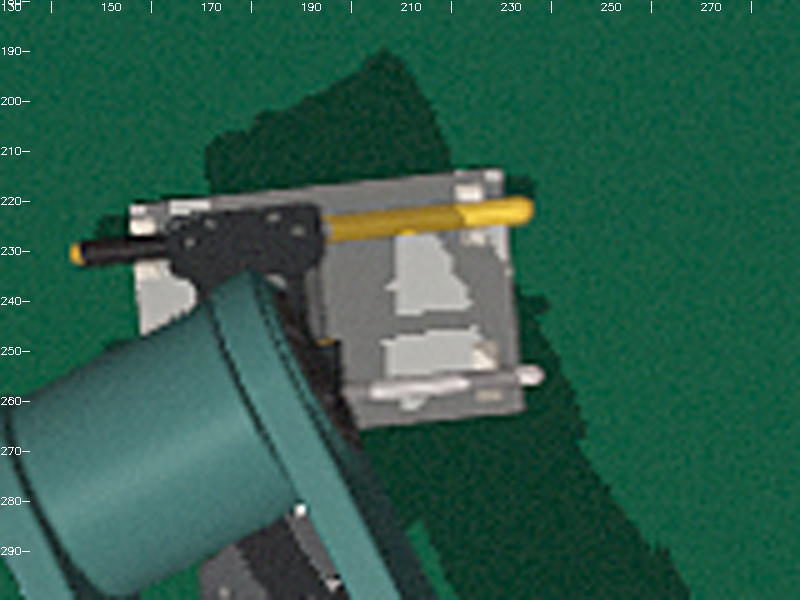

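The rod is lifted level: red tail at (315,295) in the side view and nose at (238,255) in the top view. Now I'll carry it to just before the funnel.

Request:
{"name": "move_arm", "arguments": {"increments": [[[0,-0.2,0.12,0,0.005,-0.002,0.006],[0,-0.5,0.3,0,0.005,-0.002,0.012],[0,-0.8,0.48,0,0.005,-0.002,0.012],[0,-1,0.6,0,0.005,-0.002,0.012]]]}}

```text
time: 5.02
tool_pos: [0.4652, 0.1657, 0.3007]
ee_rot: [-3.137, 0.002, 1.636]
wrist_force: [0.0, 0.5, -1.0]
width: 0.0093
```

Request:
{"name": "move_arm", "arguments": {"increments": [[[0,-0.3,0.15,0,0,0,0],[0,-0.6,0.3,0,0,0,0],[0,-0.9,0.4,0,0,0,0],[0,-1,0.4,0,0,0,0],[0,-1,0.4,0,0,0,0]]]}}

```text
time: 5.43
tool_pos: [0.5111, 0.0684, 0.3007]
ee_rot: [-3.136, 0.0, 1.633]
wrist_force: [-0.1, -0.0, -2.1]
width: 0.0093
```

```bash
python3 -c "
from h import *
go([.5386,.0333,.30],1.637)"
```

```text
t 5.43 pos [0.5111 0.0684 0.3007] rot [-3.1360e+00  4.0000e-04  1.6327e+00] F [-0.1 -0.  -2.1] w 0.0093
shift [-0.367  0.253  0.006] turn [-0.004  0.    -0.003] world [ 0.0275 -0.0351 -0.0007]
```

Request:
{"name": "move_arm", "arguments": {"increments": [[[0,-0.2,0.12,0,0,0,-0.002],[0,-0.367,0.25,0.15,0,0,-0.002],[0,-0.367,0.25,0.35,0,0,-0.002],[0,-0.367,0.25,0.48,0,0,-0.002],[0,-0.367,0.25,0.48,0,0,-0.002],[0,-0.367,0.25,0.48,0,0,-0.002]]]}}

```text
time: 5.93
tool_pos: [0.5374, 0.0367, 0.253]
ee_rot: [-3.136, -0.001, 1.641]
wrist_force: [-0.2, -1.0, -0.1]
width: 0.0088
```

```bash
python3 -c "
from h import *
go([.5386,.0333,.25],1.637)
for n,c in (('side',(255,110,90,110)),('top',(270,160,110,75))):
    p,d=robot.snapshot(n); cv2.imwrite(f'pics/{n}4.png',p[:,:,::-1]); crop(f'pics/{n}4.png',f'pics/{n}4c.png',*c,5 if n=='side' else 7)
"
```

```text
t 5.93 pos [0.5374 0.0367 0.253 ] rot [-3.1360e+00 -1.1000e-03  1.6411e+00] F [-0.2 -1.  -0.1] w 0.0088
shift [-0.035  0.01   0.03 ] turn [-0.004 -0.001  0.003] world [ 0.0012 -0.0034 -0.003 ]
```

View pics/side4c.png

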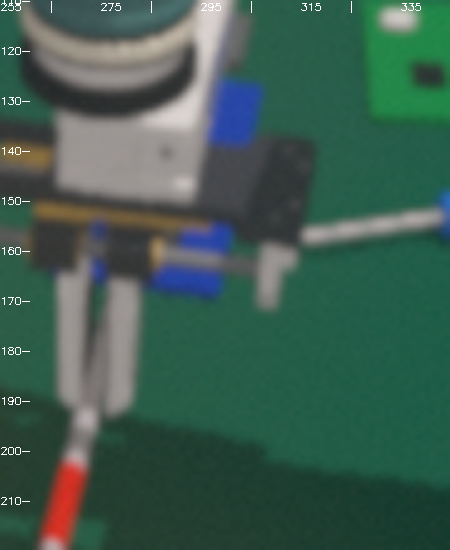

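View pics/top4c.png

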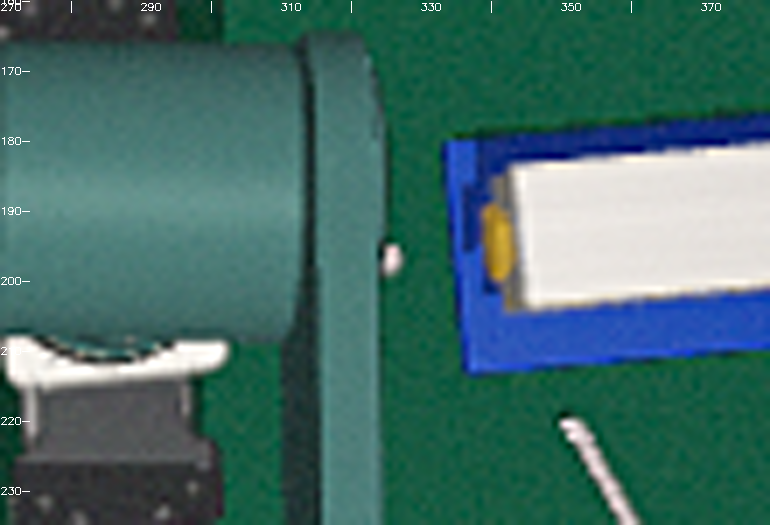

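The top view shows the nose at (326,197) and the funnel centre at (341,194.7). In the side view the tail tip is near (265,219), though the barrel is hidden behind the gripper.

```bash
python3 -c "
from h import *
np.set_printoptions(precision=4,suppress=True)
crop('pics/side4.png','pics/side4d.png',235,180,70,70,8)
N=atz('top',326.3,197,.073);F=atz('top',341.1,194.7,.07)
u=np.array([.0658,-.9978]);print(N,F,'F-N',F-N,'along',(F-N)[:2]@u,'lat x',(F-N)[0]-u[0]/u[1]*(F-N)[1])
print('grip->nose expected',[.5374+.12*.07,.0367-.12])
print(atz('top',343,193.8,.095),atz('top',410.3,188.4,.095))
"
```

```text
[ 0.5419 -0.0806  0.073 ] [ 0.5472 -0.1193  0.07  ] F-N [ 0.0053 -0.0386 -0.003 ] along 0.03890587709482033 lat x 0.0027713612351148386
grip->nose expected [0.5458, -0.08329999999999999]
[ 0.5474 -0.1196  0.095 ] [ 0.5576 -0.2936  0.095 ]
```

View pics/side4d.png

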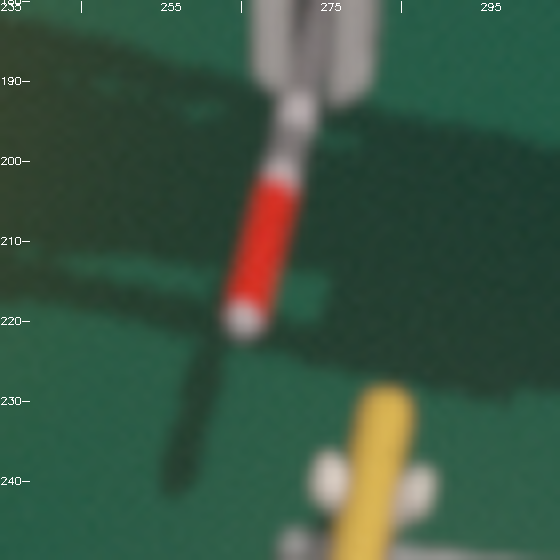

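```bash
python3 -c "
from h import *
for dz in(-.003,0,.003): print(dz,proj('side',[.529,.1567,.073+dz]))
go([.5488+.0005-.155*.0658,-.1214+.155*.9978,.251],1.6366)
"
```

```text
-0.003 [264.57485399 221.29509463]
0 [264.60177582 220.32815966]
0.003 [264.62880774 219.3574372 ]
t 6.03 pos [0.5383 0.0364 0.2553] rot [-3.1410e+00 -2.0000e-04  1.6411e+00] F [ 0.6 -0.2 -1.3] w 0.0095
shift [-0.032  0.006  0.043] turn [-0.    -0.     0.003] world [ 0.0008 -0.0032 -0.0043]
```

```bash
cat >> h.py <<'E'
def avg(n=6):
    P=[];E=[];F=[]
    for i in range(n):
        if i: robot.snapshot("top")
        o=robot.get_obs();P.append(o["tool_pos"]);E.append(Ro.from_euler('xyz',o["ee_rot"]));F.append(o["wrist_force"])
    P=np.array(P);R=Ro.concatenate(E).mean()
    print("t",round(o["time"],2),"pos",P.mean(0).round(4),"sd",P.std(0).round(4),"rot",R.as_euler('xyz').round(4),"F",np.mean(F,0).round(2),np.std(F,0).round(2),"w",round(o["width"],4))
    return P.mean(0),R
def goa(target,yaw,n=6):
    p,R=avg(n);d=R.inv().apply(np.asarray(target)-p)/.1
    print("shift",d.round(3),"turn",((R.inv()*Ro.from_euler('xyz',[np.pi,0,yaw])).as_rotvec()/(np.pi/2)).round(4))
E
python3 -c "
from h import *
goa([.5488+.0005-.155*.0658,-.1214+.155*.9978,.251],1.6366)
"
```

```text
t 6.28 pos [0.5385 0.0361 0.2558] sd [0.0001 0.0002 0.0002] rot [3.1412e+00 1.0000e-04 1.6406e+00] F [ 0.19  0.35 -1.45] [0.52 0.49 0.41] w 0.0092
shift [-0.028  0.004  0.048] turn [0.0002 0.     0.0026]
```

Request:
{"name": "move_arm", "arguments": {"increments": [[[0,-0.02,0,0.03,0,0,0.0026],[0,-0.02,0,0.048,0,0,0.0026],[0,-0.02,0,0.048,0,0,0.0026],[0,-0.02,0,0.048,0,0,0.0026]]]}}

```text
time: 6.62
tool_pos: [0.5384, 0.0334, 0.2495]
ee_rot: [-3.139, -0.0, 1.636]
wrist_force: [-0.2, -0.5, -2.1]
width: 0.0092
```

```bash
python3 -c "
from h import *
ims=[robot.snapshot('top')[0].astype(float) for _ in range(6)]
goa([.5488+.0005-.155*.0658,-.1214+.155*.9978,.251],1.6366,1)
cv2.imwrite('pics/top5.png',np.mean(ims[2:],0)[:,:,::-1]); crop('pics/top5.png','pics/top5c.png',310,170,60,45,12)
"
```

```text
t 6.92 pos [0.5385 0.0335 0.2498] sd [0. 0. 0.] rot [-3.1401  0.      1.6357] F [-1.01  0.76 -2.03] [0. 0. 0.] w 0.0092
shift [-0.002  0.006 -0.012] turn [-0.001   0.     -0.0006][ WARN:0@7.827] global loadsave.cpp:1063 imwrite_ Unsupported depth image for selected encoder is fallbacked to CV_8U.
```

View pics/top5c.png

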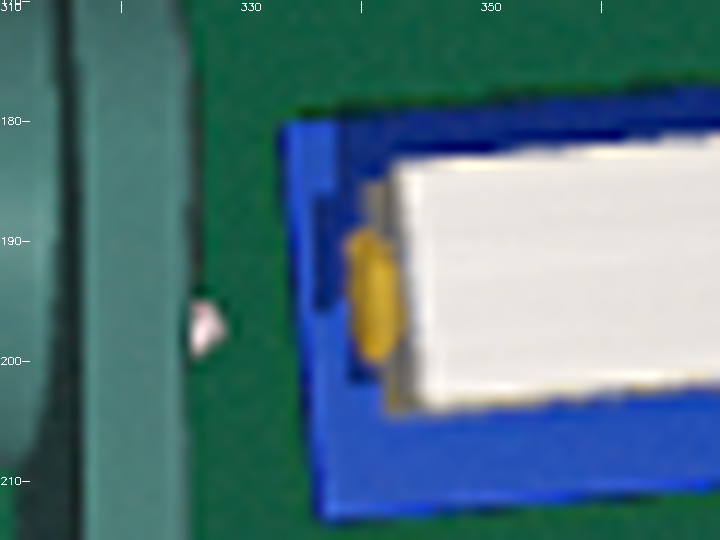

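Request:
{"name": "move_arm", "arguments": {"increments": [[[0,0,0.02,-0.01,0,0,0],[0,0,0.02,-0.01,0,0,0],[0,0,0.02,-0.01,0,0,0],[0,0,0.02,-0.01,0,0,0]]]}}

```text
time: 7.25
tool_pos: [0.5405, 0.0336, 0.2509]
ee_rot: [-3.14, 0.0, 1.636]
wrist_force: [-0.9, -0.5, -1.1]
width: 0.0092
```

```bash
python3 -c "
from h import *
ims=[robot.snapshot('top')[0].astype(float) for _ in range(3)]
cv2.imwrite('pics/top6.png',np.mean(ims,0).astype(np.uint8)[:,:,::-1]); crop('pics/top6.png','pics/top6c.png',310,170,60,45,12)
ims=[robot.snapshot('side')[0].astype(float) for _ in range(3)]
cv2.imwrite('pics/side6.png',np.mean(ims,0).astype(np.uint8)[:,:,::-1]); crop('pics/side6.png','pics/side6c.png',240,170,60,55,10)
p,R=avg(1)
for s in(-.12,-.07): print(s,proj('side',p+[0,0,-.181]+s*np.array([.0658,-.9978,0])))
"
```

```text
t 7.55 pos [0.5404 0.0336 0.2508] sd [0. 0. 0.] rot [-3.1400e+00  1.0000e-04  1.6357e+00] F [-0.81  0.38 -1.59] [0. 0. 0.] w 0.009
-0.12 [263.36956918 219.9563306 ]
-0.07 [267.53957967 204.15693743]
```

View pics/top6c.png

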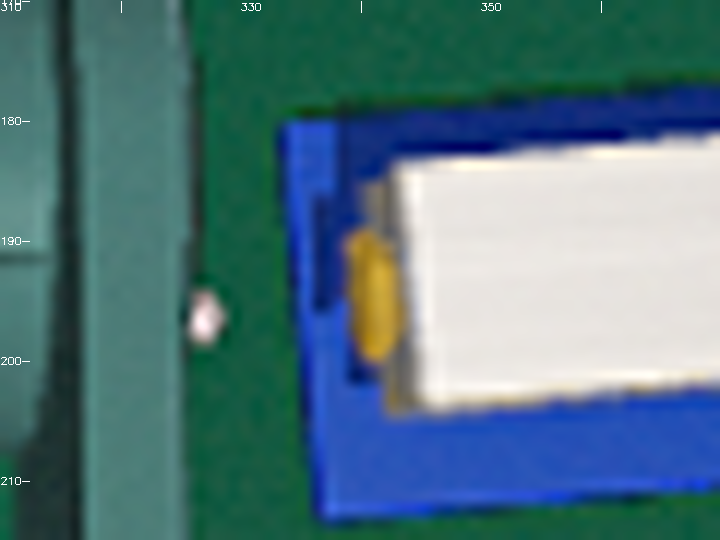

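View pics/side6c.png

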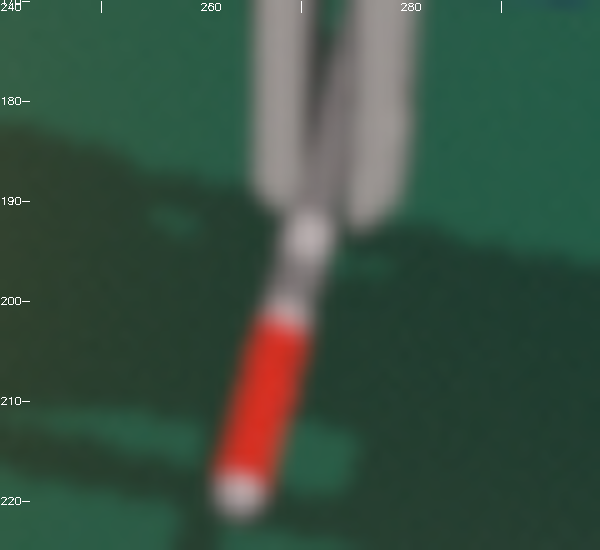

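Nose now at (327,196.4) in the top view, against about 195.9 for the bore axis. The side view shows the tail at (263.8,221), within about 1 px of where it should be. I'll advance slowly.

Request:
{"name": "move_arm", "arguments": {"increments": [[[0,-0.08,0.004,0,0,0,0],[0,-0.16,0.004,0,0,0,0],[0,-0.22,0.004,0,0,0,0],[0,-0.26,0.004,0,0,0,0],[0,-0.29,0.004,0,0,0,0],[0,-0.31,0.004,0,0,0,0],[0,-0.33,0.004,0,0,0,0]]]}}

```text
time: 8.13
tool_pos: [0.543, 0.0003, 0.2508]
ee_rot: [-3.14, -0.0, 1.635]
wrist_force: [0.3, -0.4, -1.2]
width: 0.009
```

```bash
python3 -c "
from h import *
avg(3)
ims=[robot.snapshot('top')[0].astype(float) for _ in range(3)]
cv2.imwrite('pics/top7.png',np.mean(ims,0).astype(np.uint8)[:,:,::-1]); crop('pics/top7.png','pics/top7c.png',320,170,50,45,12)
"
```

```text
t 8.23 pos [5.430e-01 3.000e-04 2.508e-01] sd [0.     0.0001 0.    ] rot [-3.1400e+00  1.0000e-04  1.6353e+00] F [-0.07 -0.3  -1.24] [0.27 0.57 0.25] w 0.009
```

View pics/top7c.png

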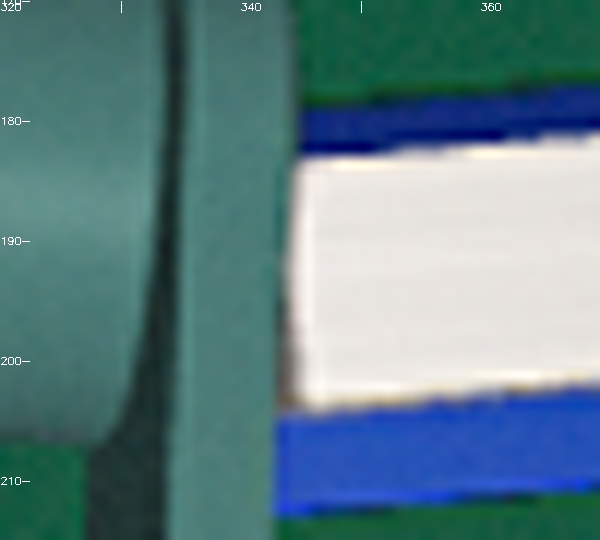

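The wrist now hides the funnel, so I'll go on by force with small steps.

Request:
{"name": "move_arm", "arguments": {"increments": [[[0,-0.01,0,0,0,0,0],[0,-0.02,0,0,0,0,0],[0,-0.03,0,0,0,0,0],[0,-0.04,0,0,0,0,0],[0,-0.04,0,0,0,0,0]]]}}

```text
time: 8.8
tool_pos: [0.5433, -0.0034, 0.2508]
ee_rot: [-3.14, 0.0, 1.636]
wrist_force: [-0.2, -0.0, -1.8]
width: 0.009
```

Request:
{"name": "move_arm", "arguments": {"increments": [[[0,-0.01,0,0,0,0,0],[0,-0.02,0,0,0,0,0],[0,-0.03,0,0,0,0,0],[0,-0.04,0,0,0,0,0],[0,-0.04,0,0,0,0,0]]]}}

```text
time: 9.22
tool_pos: [0.5436, -0.0075, 0.2508]
ee_rot: [-3.14, 0.0, 1.636]
wrist_force: [-0.3, 0.1, -1.9]
width: 0.0092
```

Request:
{"name": "move_arm", "arguments": {"increments": [[[0,-0.02,0,0,0,0,0],[0,-0.04,0,0,0,0,0],[0,-0.06,0,0,0,0,0],[0,-0.08,0,0,0,0,0],[0,-0.08,0,0,0,0,0]]]}}

```text
time: 9.63
tool_pos: [0.5441, -0.0157, 0.2508]
ee_rot: [-3.14, 0.0, 1.635]
wrist_force: [-0.2, -0.8, -1.4]
width: 0.0089
```

Request:
{"name": "move_arm", "arguments": {"increments": [[[0,-0.02,0,0,0,0,0],[0,-0.04,0,0,0,0,0],[0,-0.06,0,0,0,0,0],[0,-0.08,0,0,0,0,0],[0,-0.08,0,0,0,0,0]]]}}

```text
time: 10.05
tool_pos: [0.5446, -0.0236, 0.2508]
ee_rot: [-3.14, 0.0, 1.635]
wrist_force: [0.3, -0.5, -1.7]
width: 0.0086
```

Request:
{"name": "move_arm", "arguments": {"increments": [[[0,-0.03,0,0,0,0,0],[0,-0.06,0,0,0,0,0],[0,-0.1,0,0,0,0,0],[0,-0.14,0,0,0,0,0],[0,-0.18,0,0,0,0,0],[0,-0.2,0,0,0,0,0],[0,-0.2,0,0,0,0,0]]]}}

```text
time: 10.63
tool_pos: [0.5459, -0.0438, 0.2508]
ee_rot: [-3.14, 0.0, 1.635]
wrist_force: [-0.1, 0.2, -1.2]
width: 0.0089
```

Request:
{"name": "move_arm", "arguments": {"increments": [[[0,-0.03,0,0,0,0,0],[0,-0.06,0,0,0,0,0],[0,-0.1,0,0,0,0,0],[0,-0.14,0,0,0,0,0],[0,-0.18,0,0,0,0,0],[0,-0.2,0,0,0,0,0],[0,-0.2,0,0,0,0,0]]]}}

```text
time: 11.22
tool_pos: [0.5472, -0.0637, 0.2508]
ee_rot: [-3.14, 0.0, 1.635]
wrist_force: [-1.1, 0.6, -1.0]
width: 0.0091
```

```bash
python3 -c "
from h import *
avg(3)
for n in('top','side'):
    p,d=robot.snapshot(n); cv2.imwrite(f'pics/{n}8.png',p[:,:,::-1])
crop('pics/side8.png','pics/side8c.png',245,110,70,90,7)
"
```

```text
t 11.32 pos [ 0.5472 -0.0635  0.2508] sd [0.     0.0002 0.    ] rot [-3.14    0.      1.6352] F [-0.13  0.21 -1.6 ] [0.83 0.48 0.43] w 0.0089
```

View pics/side8c.png

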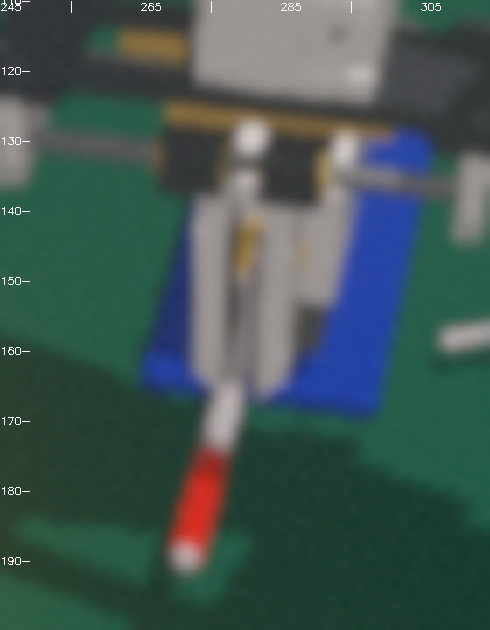

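View pics/top8.png

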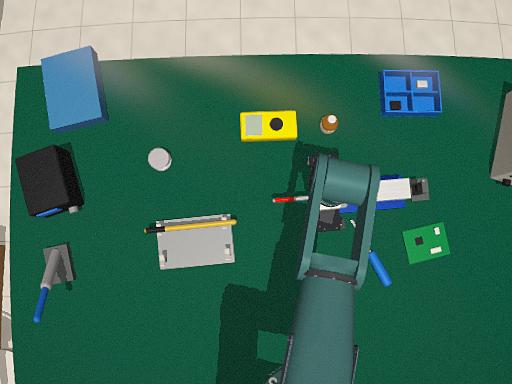

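The rod lines up with the funnel, which shows between the fingers at (280,145). The tail is at (271,189) and there is no side load. I'll go 20 mm further, then release.

Request:
{"name": "move_arm", "arguments": {"increments": [[[0,-0.03,0,0,0,0,0],[0,-0.06,0,0,0,0,0],[0,-0.1,0,0,0,0,0],[0,-0.14,0,0,0,0,0],[0,-0.18,0,0,0,0,0],[0,-0.2,0,0,0,0,0],[0,-0.2,0,0,0,0,0]]]}}

```text
time: 12.0
tool_pos: [0.5485, -0.0838, 0.2508]
ee_rot: [-3.14, 0.0, 1.635]
wrist_force: [0.6, 0.5, -1.1]
width: 0.009
```

Request:
{"name": "move_arm", "arguments": {"increments": [[[0.05,0,0,0,0,0,0],[0.1,0,0,0,0,0,0],[0.2,0,0,0,0,0,0],[0.4,0,0,0,0,0,0],[0.4,0,0,0,0,0,0],[0.4,0,0,0,0,0,0]]]}}

```text
time: 12.5
tool_pos: [0.5486, -0.083, 0.2512]
ee_rot: [-3.141, 0.0, 1.636]
wrist_force: [0.5, 0.1, 0.0]
width: 0.0329
```

```bash
python3 -c "
from h import *
avg(3)
p,d=robot.snapshot('side'); cv2.imwrite(f'pics/side9.png',p[:,:,::-1])
crop('pics/side9.png','pics/side9c.png',245,110,70,90,7)
p=np.array([.5493,-.1214,.07]);u=np.array([.0658,-.9978,0])
for s in (-.158,-.108): print(proj('side',p+u*s), proj('side',p+u*s-[0,0,.004]))
"
```

```text
t 12.6 pos [ 0.5486 -0.083   0.2511] sd [0.     0.     0.0001] rot [-3.1406e+00  2.0000e-04  1.6359e+00] F [ 0.44 -0.06  0.13] [0.26 0.32 0.14] w 0.0369
[273.30489685 184.52757323] [273.25060513 185.79926747]
[276.86535023 170.98371304] [276.80420138 172.2479697 ]
```

View pics/side9c.png

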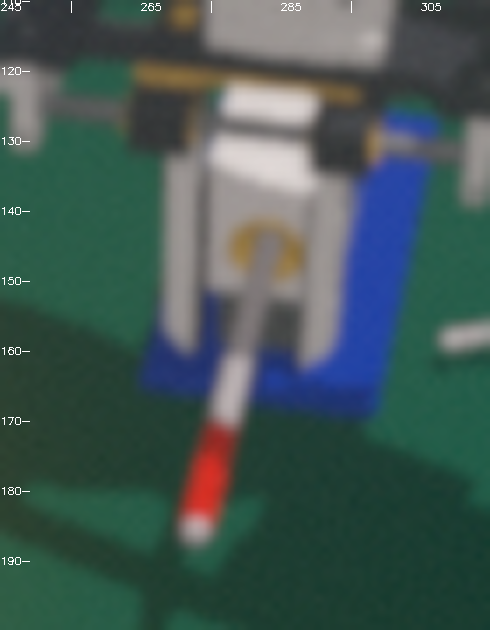

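The rod is seated in the funnel and held by the bore. The tail is at (272.5,186), a sag of about 4 mm. I'll back up 75 mm, match that tilt, and regrip on the red tail.

Request:
{"name": "move_arm", "arguments": {"increments": [[[0.4,0.1,0,0,0,0,0],[0.4,0.3,0,0,0,0,0],[0.4,0.5,0,0.02,0,-0.008,0],[0.4,0.7,0,0.04,0,-0.0155,0],[0.4,0.794,0,0.048,0,-0.0155,0],[0.4,0.794,0,0.048,0,-0.0155,0],[0.4,0.794,0,0.048,0,-0.0155,0]]]}}

```text
time: 13.23
tool_pos: [0.5433, -0.0035, 0.246]
ee_rot: [-3.14, 0.025, 1.637]
wrist_force: [1.0, 0.5, 0.6]
width: 0.038
```

```bash
python3 -c "
from h import *
p,R=avg(3)
print('grasp pt',p+R.apply([0,0,.18]))
p,d=robot.snapshot('side'); cv2.imwrite(f'pics/side10.png',p[:,:,::-1])
crop('pics/side10.png','pics/side10c.png',245,120,70,90,7)
"
```

```text
t 13.33 pos [ 0.5434 -0.004   0.2461] sd [0.0001 0.0004 0.0001] rot [-3.1402  0.0248  1.6362] F [ 0.38 -0.08  0.49] [0.45 0.42 0.12] w 0.0379
grasp pt [ 0.54340526 -0.00847992  0.0661839 ]
```

View pics/side10c.png

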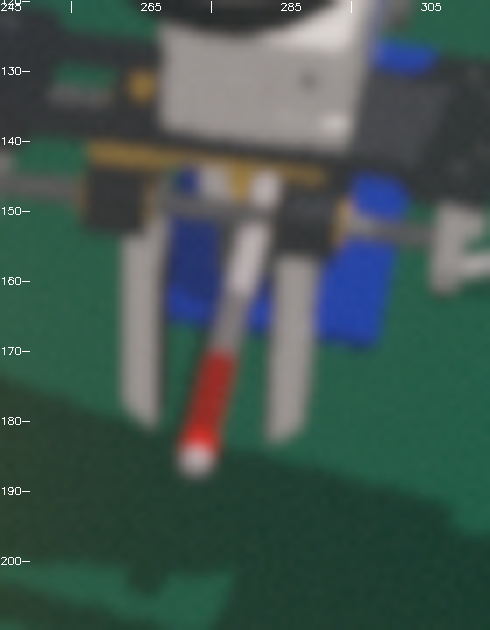

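The fingers straddle the red tail, centred. Closing.

Request:
{"name": "move_arm", "arguments": {"increments": [[[0.3,0,0,0,0,0,0],[0.2,0,0,0,0,0,0],[0.1,0,0,0,0,0,0],[0,0,0,0,0,0,0],[0,0,0,0,0,0,0],[0,0,0,0,0,0,0],[0,0,0,0,0,0,0],[0,0,0,0,0,0,0]]]}}

```text
time: 14.05
tool_pos: [0.5433, -0.004, 0.2461]
ee_rot: [-3.14, 0.025, 1.636]
wrist_force: [0.4, -1.9, -0.4]
width: 0.0092
```

```bash
python3 -c "
from h import *
avg(4)"
```

```text
t 14.2 pos [ 0.5433 -0.004   0.2461] sd [0. 0. 0.] rot [-3.1401  0.0249  1.6358] F [-0.13 -1.    0.06] [0.58 0.61 0.9 ] w 0.0089
```

Request:
{"name": "move_arm", "arguments": {"increments": [[[0,-0.011,0,-0.01,0,0.004,0],[0,-0.022,0,-0.02,0,0.008,0],[0,-0.033,0,-0.03,0,0.012,0],[0,-0.044,0,-0.037,0,0.0155,0],[0,-0.044,0,-0.037,0,0.0155,0],[0,-0.044,0,-0.037,0,0.0155,0]]]}}

```text
time: 14.7
tool_pos: [0.5436, -0.0083, 0.2498]
ee_rot: [-3.14, -0.0, 1.635]
wrist_force: [0.7, -0.9, -2.0]
width: 0.009
```

```bash
python3 -c "
from h import *
avg(4)"
```

```text
t 14.85 pos [ 0.5436 -0.0082  0.2497] sd [0. 0. 0.] rot [-3.1399e+00 -1.0000e-04  1.6356e+00] F [ 0.44 -0.11 -1.35] [0.69 0.54 0.39] w 0.0086
```

Request:
{"name": "move_arm", "arguments": {"increments": [[[0,-0.03,0,0,0,0,0],[0,-0.07,0,0,0,0,0],[0,-0.11,0,0,0,0,0],[0,-0.15,0,0,0,0,0],[0,-0.19,0,0,0,0,0],[0,-0.22,0,0,0,0,0],[0,-0.25,0,0,0,0,0]]]}}

```text
time: 15.43
tool_pos: [0.5452, -0.0336, 0.2498]
ee_rot: [-3.14, -0.0, 1.635]
wrist_force: [0.1, -0.3, -1.5]
width: 0.0087
```

```bash
python3 -c "
from h import *
avg(4)"
```

```text
t 15.58 pos [ 0.5453 -0.0338  0.2499] sd [0.     0.0002 0.    ] rot [-3.1401e+00  6.0000e-04  1.6352e+00] F [ 0.26 -0.46 -0.86] [0.24 0.2  0.79] w 0.009
```

Request:
{"name": "move_arm", "arguments": {"increments": [[[0,-0.01,0,0,0,0,0],[0,-0.02,0,0,0,0,0],[0,-0.03,0,0,0,0,0],[0,-0.04,0,0,0,0,0],[0,-0.05,0,0,0,0,0],[0,-0.06,0,0,0,0,0],[0,-0.07,0,0,0,0,0],[0,-0.08,0,0,0,0,0]]]}}

```text
time: 16.25
tool_pos: [0.5457, -0.0412, 0.2498]
ee_rot: [-3.14, -0.0, 1.636]
wrist_force: [-0.5, 0.4, -0.3]
width: 0.0091
```

Request:
{"name": "move_arm", "arguments": {"increments": [[[0,-0.01,0,0,0,0,0],[0,-0.02,0,0,0,0,0],[0,-0.03,0,0,0,0,0],[0,-0.04,0,0,0,0,0],[0,-0.05,0,0,0,0,0],[0,-0.06,0,0,0,0,0],[0,-0.07,0,0,0,0,0],[0,-0.08,0,0,0,0,0]]]}}

```text
time: 16.92
tool_pos: [0.5462, -0.0492, 0.2498]
ee_rot: [-3.14, 0.0, 1.636]
wrist_force: [-0.1, 0.1, -0.8]
width: 0.0091
```

Request:
{"name": "move_arm", "arguments": {"increments": [[[0,-0.01,0,0,0,0,0],[0,-0.02,0,0,0,0,0],[0,-0.03,0,0,0,0,0],[0,-0.04,0,0,0,0,0],[0,-0.05,0,0,0,0,0],[0,-0.06,0,0,0,0,0],[0,-0.07,0,0,0,0,0]]]}}

```text
time: 17.5
tool_pos: [0.5466, -0.0553, 0.2497]
ee_rot: [-3.14, -0.002, 1.636]
wrist_force: [0.0, 4.5, 0.3]
width: 0.0089
```

Contact at 4.5 N, so the cartridge is starting to slide. Continuing slowly.

Request:
{"name": "move_arm", "arguments": {"increments": [[[0,-0.01,0,0,0,0,0],[0,-0.02,0,0,0,0,0],[0,-0.03,0,0,0,0,0],[0,-0.04,0,0,0,0,0],[0,-0.05,0,0,0,0,0],[0,-0.06,0,0,0,0,0],[0,-0.06,0,0,0,0,0]]]}}

```text
time: 18.08
tool_pos: [0.547, -0.0615, 0.2497]
ee_rot: [-3.14, -0.002, 1.636]
wrist_force: [-0.8, 4.4, -0.5]
width: 0.0092
```

Request:
{"name": "move_arm", "arguments": {"increments": [[[0,-0.01,0,0,0,0,0],[0,-0.02,0,0,0,0,0],[0,-0.03,0,0,0,0,0],[0,-0.04,0,0,0,0,0],[0,-0.05,0,0,0,0,0],[0,-0.06,0,0,0,0,0],[0,-0.06,0,0,0,0,0]]]}}

```text
time: 18.67
tool_pos: [0.5474, -0.0677, 0.2497]
ee_rot: [-3.14, -0.001, 1.636]
wrist_force: [-0.8, 4.0, -0.8]
width: 0.0089
```

```bash
python3 -c "
from h import *
avg(4)"
```

```text
t 18.82 pos [ 0.5474 -0.0678  0.2498] sd [0. 0. 0.] rot [-3.1399e+00 -8.0000e-04  1.6359e+00] F [-0.15  4.51 -0.54] [0.45 0.57 0.37] w 0.0091
```

Request:
{"name": "move_arm", "arguments": {"increments": [[[0,-0.01,0,0,0,0,0],[0,-0.02,0,0,0,0,0],[0,-0.03,0,0,0,0,0],[0,-0.03,0,0,0,0,0]]]}}

```text
time: 19.15
tool_pos: [0.5477, -0.071, 0.2498]
ee_rot: [-3.14, -0.0, 1.636]
wrist_force: [-0.4, 3.6, -0.9]
width: 0.0092
```

Request:
{"name": "move_arm", "arguments": {"increments": [[[0,-0.01,0,0,0,0,0],[0,-0.02,0,0,0,0,0],[0,-0.02,0,0,0,0,0]]]}}

```text
time: 19.4
tool_pos: [0.5478, -0.0731, 0.2498]
ee_rot: [-3.14, -0.0, 1.636]
wrist_force: [1.0, 3.9, -0.3]
width: 0.009
```

Request:
{"name": "move_arm", "arguments": {"increments": [[[0,-0.01,0,0,0,0,0],[0,-0.02,0,0,0,0,0],[0,-0.02,0,0,0,0,0]]]}}

```text
time: 19.65
tool_pos: [0.5479, -0.0751, 0.2498]
ee_rot: [-3.14, 0.0, 1.636]
wrist_force: [0.6, 5.3, 0.2]
width: 0.0088
```

Request:
{"name": "move_arm", "arguments": {"increments": [[[0,-0.01,0,0,0,0,0],[0,-0.02,0,0,0,0,0],[0,-0.02,0,0,0,0,0]]]}}

```text
time: 19.9
tool_pos: [0.5481, -0.0771, 0.2498]
ee_rot: [-3.14, 0.0, 1.636]
wrist_force: [-0.3, 4.7, -1.2]
width: 0.0089
```

Request:
{"name": "move_arm", "arguments": {"increments": [[[0,-0.01,0,0,0,0,0],[0,-0.02,0,0,0,0,0],[0,-0.02,0,0,0,0,0]]]}}

```text
time: 20.15
tool_pos: [0.5482, -0.0792, 0.2498]
ee_rot: [-3.14, 0.0, 1.636]
wrist_force: [-0.8, 3.5, 0.8]
width: 0.009
```

Request:
{"name": "move_arm", "arguments": {"increments": [[[0,-0.01,0,0,0,0,0],[0,-0.02,0,0,0,0,0],[0,-0.02,0,0,0,0,0]]]}}

```text
time: 20.4
tool_pos: [0.5483, -0.0805, 0.2497]
ee_rot: [-3.14, -0.002, 1.636]
wrist_force: [0.3, 6.2, 0.1]
width: 0.0091
```

Request:
{"name": "move_arm", "arguments": {"increments": [[[0,-0.01,0,0,0,0,0],[0,-0.01,0,0,0,0,0],[0,-0.01,0,0,0,0,0]]]}}

```text
time: 20.65
tool_pos: [0.5483, -0.0811, 0.2497]
ee_rot: [-3.14, -0.003, 1.636]
wrist_force: [-0.9, 8.2, 1.5]
width: 0.0088
```

```bash
python3 -c "
from h import *
avg(3)"
```

```text
t 20.75 pos [ 0.5483 -0.0811  0.2497] sd [0. 0. 0.] rot [-3.1397e+00 -2.9000e-03  1.6361e+00] F [-0.35  7.91  0.21] [0.45 0.2  0.99] w 0.0089
```

Request:
{"name": "move_arm", "arguments": {"increments": [[[0,-0.01,0,0,0,0,0],[0,-0.015,0,0,0,0,0],[0,-0.015,0,0,0,0,0]]]}}

```text
time: 21.0
tool_pos: [0.5484, -0.082, 0.2496]
ee_rot: [-3.14, -0.005, 1.636]
wrist_force: [-0.2, 10.5, 1.2]
width: 0.0091
```

```bash
python3 -c "
from h import *
avg(3)"
```

```text
t 21.1 pos [ 0.5484 -0.082   0.2496] sd [0. 0. 0.] rot [-3.1396 -0.0047  1.6363] F [-0.66 10.01  0.79] [0.36 0.43 0.35] w 0.0085
```

Request:
{"name": "move_arm", "arguments": {"increments": [[[0,-0.01,0,0,0,0,0],[0,-0.02,0,0,0,0,0],[0,-0.02,0,0,0,0,0],[0,-0.02,0,0,0,0,0]]]}}

```text
time: 21.43
tool_pos: [0.5484, -0.0833, 0.2496]
ee_rot: [-3.139, -0.007, 1.637]
wrist_force: [-0.2, 12.1, 0.6]
width: 0.0089
```

```bash
python3 -c "
from h import *
avg(4)"
```

```text
t 21.58 pos [ 0.5485 -0.0833  0.2496] sd [0. 0. 0.] rot [-3.1395 -0.0068  1.6366] F [-0.32 12.37  0.41] [0.32 0.28 0.37] w 0.0089
```

Request:
{"name": "move_arm", "arguments": {"increments": [[[0,-0.004,0,0,0,0,0],[0,-0.004,0,0,0,0,0],[0,-0.004,0,0,0,0,0],[0,-0.004,0,0,0,0,0],[0,-0.004,0,0,0,0,0],[0,-0.004,0,0,0,0,0],[0,-0.004,0,0,0,0,0],[0,-0.004,0,0,0,0,0]]]}}

```text
time: 22.25
tool_pos: [0.5485, -0.0834, 0.2496]
ee_rot: [-3.139, -0.007, 1.637]
wrist_force: [-0.6, 13.1, 1.3]
width: 0.0095
```

```bash
python3 -c "
from h import *
avg(5)"
```

```text
t 22.45 pos [ 0.5485 -0.0834  0.2496] sd [0. 0. 0.] rot [-3.1394 -0.0073  1.6368] F [-0.65 13.02  0.69] [0.09 0.11 0.38] w 0.0089
```

Request:
{"name": "move_arm", "arguments": {"increments": [[[0,0,0,0,0,0,0],[0,0,0,0,0,0,0],[0,0,0,0,0,0,0],[0,0,0,0,0,0,0],[0,0,0,0,0,0,0],[0,0,0,0,0,0,0],[0,0,0,0,0,0,0],[0,0,0,0,0,0,0]]]}}

```text
time: 23.12
tool_pos: [0.5485, -0.0834, 0.2496]
ee_rot: [-3.139, -0.007, 1.637]
wrist_force: [-0.5, 12.0, 1.2]
width: 0.009
```

```bash
python3 -c "
from h import *
avg(5)"
```

```text
t 23.32 pos [ 0.5485 -0.0834  0.2496] sd [0. 0. 0.] rot [-3.1394 -0.0073  1.6368] F [-0.56 12.85  1.01] [0.4  0.78 0.25] w 0.0091
```

Held at 13 N for over 1.5 s. I'll ease the load off, then release.

Request:
{"name": "move_arm", "arguments": {"increments": [[[0,0.01,0,0,0,0,0],[0,0.02,0,0,0,0,0],[0,0.03,0,0,0,0,0],[0,0.04,0,0,0,0,0],[0,0.05,0,0,0,0,0],[0,0.06,0,0,0,0,0],[0,0.06,0,0,0,0,0]]]}}

```text
time: 23.9
tool_pos: [0.5482, -0.0797, 0.2498]
ee_rot: [-3.14, -0.0, 1.636]
wrist_force: [0.6, 4.6, -0.3]
width: 0.0093
```

```bash
python3 -c "
from h import *
avg(4)"
```

```text
t 24.05 pos [ 0.5482 -0.0797  0.2498] sd [0. 0. 0.] rot [-3.1399e+00 -4.0000e-04  1.6359e+00] F [ 0.42  5.18 -0.42] [0.53 0.34 0.3 ] w 0.009
```

Request:
{"name": "move_arm", "arguments": {"increments": [[[0,0.01,0,0,0,0,0],[0,0.02,0,0,0,0,0],[0,0.02,0,0,0,0,0],[0,0.02,0,0,0,0,0]]]}}

```text
time: 24.38
tool_pos: [0.5482, -0.0784, 0.2499]
ee_rot: [-3.14, 0.001, 1.635]
wrist_force: [-0.3, 2.3, 0.9]
width: 0.0089
```

Request:
{"name": "move_arm", "arguments": {"increments": [[[0.03,0,0,0,0,0,0],[0.1,0,0,0,0,0,0],[0.2,0,0,0,0,0,0],[0.4,0,0,0,0,0,0],[0.4,0,0,0,0,0,0],[0.4,0,0,0,0,0,0],[0.4,0,0,0,0,0,0]]]}}

```text
time: 24.97
tool_pos: [0.5482, -0.0782, 0.2499]
ee_rot: [-3.14, 0.001, 1.636]
wrist_force: [0.0, 1.0, 0.7]
width: 0.0368
```

```bash
python3 -c "
from h import *
avg(4)"
```

```text
t 25.12 pos [ 0.5481 -0.0781  0.2499] sd [0.     0.0001 0.    ] rot [-3.1401e+00  4.0000e-04  1.6356e+00] F [-0.17 -0.06 -0.43] [0.55 0.86 0.76] w 0.0375
```

Released with no residual force. Now straight up and away from the bench.

Request:
{"name": "move_arm", "arguments": {"increments": [[[0.4,0,0,-0.1,0,0,0],[0.4,0,0,-0.3,0,0,0],[0.4,0,0,-0.6,0,0,0],[0.4,0,0,-0.9,0,0,0],[0.4,0,0,-1,0,0,0]]]}}

```text
time: 25.53
tool_pos: [0.549, -0.078, 0.3559]
ee_rot: [3.134, 0.003, 1.636]
wrist_force: [0.8, 0.1, 0.8]
width: 0.0374
```

Request:
{"name": "move_arm", "arguments": {"increments": [[[0.4,0.3,-0.3,-0.2,0,0,0],[0.4,0.6,-0.6,-0.4,0,0,0],[0.4,0.9,-0.9,-0.4,0,0,0],[0.4,1,-1,-0.4,0,0,0]]]}}

```text
time: 25.87
tool_pos: [0.44, 0.0169, 0.3916]
ee_rot: [3.141, -0.0, 1.637]
wrist_force: [0.7, -0.0, 0.2]
width: 0.0376
```

Request:
{"name": "move_arm", "arguments": {"increments": [[[0.4,0.3,-0.3,0,0,0,0],[0.4,0.6,-0.6,0,0,0,0],[0.4,0.9,-0.9,0,0,0,0],[0.4,1,-1,0,0,0,0],[0.4,1,-1,0,0,0,0]]]}}

```text
time: 26.28
tool_pos: [0.3333, 0.1103, 0.3903]
ee_rot: [-3.141, -0.001, 1.64]
wrist_force: [0.7, -0.0, 0.1]
width: 0.0375
```

```bash
python3 -c "
from h import *
avg(4)
for n in('top','side'):
    p,d=robot.snapshot(n); cv2.imwrite(f'pics/{n}11.png',p[:,:,::-1])
crop('pics/top11.png','pics/top11c.png',295,160,110,60,7)
crop('pics/side11.png','pics/side11c.png',245,90,70,90,6)
"
```

```text
t 26.43 pos [0.3349 0.1093 0.3902] sd [0.0011 0.0007 0.0001] rot [-3.1411e+00  1.0000e-04  1.6381e+00] F [-0.05  0.17 -0.06] [0.43 0.65 0.54] w 0.0377
```

View pics/top11.png

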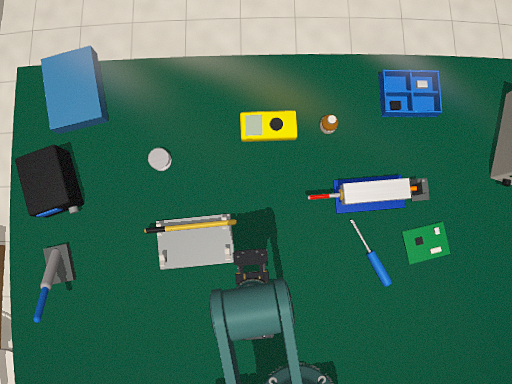

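View pics/top11c.png

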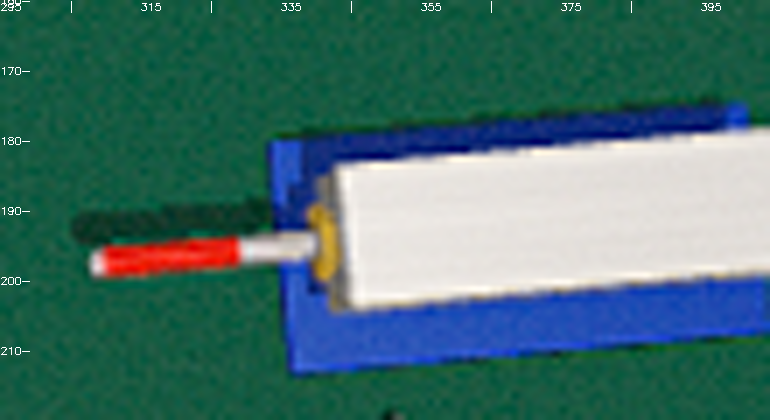

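View pics/side11c.png

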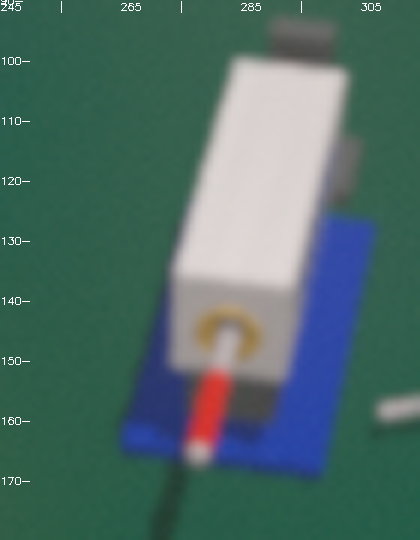

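The rod lies in the bore with its tail at (308,197), and the orange cartridge now shows at the barrel's far end at (413,188), against the stop bracket. Everything else is where it was. Handing in.

```bash
python3 -c "
from h import *
crop('pics/top11.png','pics/top11d.png',395,165,45,40,14)
T=atz('top',308.2,197.3,.068);F=atz('top',343.9,193.7,.095)
print('depth',240-1000*np.linalg.norm((T-F)[:2]))
print(robot.close_job())
"
```

```text
depth 153.001839126333
the job is handed in; nothing more can be done
None
```

View pics/top11d.png

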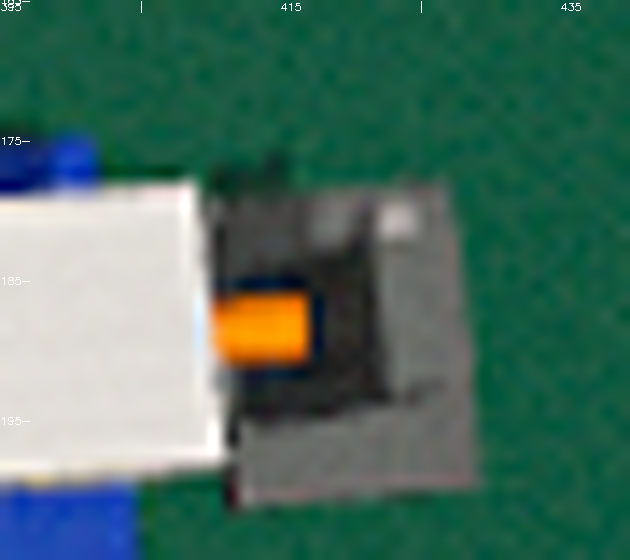

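The job is done and handed in after about 26 s. The orange cartridge is pushed home and the ejector rod is left lying in the bore.

- **Feeding in:** I took the rod at its middle and fed the nose about 82 mm into the bore through the funnel, with no contact force above the sensor's noise. I then let go and gripped it again 75 mm further back, on the red tail.
- **Pushing home:** The cartridge slid at about 4 N. The force then began to climb steadily, which I took as the rubber stop.
- **Pressing:** I held about 13 N for roughly 1.7 s (averages 13.0 and 12.9 N). The highest reading I saw was 13.1 N. I then eased the load off, opened the jaws and moved clear.

**Last checks:**
- The rod is in the bore with its nose about 153 mm deep, within the 144–158 mm range for the stop.
- The cartridge sticks out of the barrel's far end, against the dark stop bracket as far as the top picture shows. In the enlarged crop, which I viewed only after handing in, I can't make out the contact itself. That it is home rests on the force rise and the depth.
- The thick rod and the other things have not moved, and the gripper touches nothing.
- No check failed. The two cameras disagreed by about 3 mm sideways, so I lined up the nose on the funnel directly in the top picture.

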